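Part a press-fit gearbox cover with a wedge

TASK

Take the orange-handled steel wedge from its wooden stand and use it to part the aluminium cover from the blue gearbox half: push its blade down into the seam at one end, then the other, going back and forth so that the cover comes off its dowels evenly (one end never more than about 8 mm ahead of the other), until the gap is about 10 mm all along. Feel for the seam and push gently, no harder than about 15 N, with only the wedge touching the housing; then put the wedge back upright in its stand and leave everything else where it is.

Things in the scene. Friction and masses are not known exactly. Their poses are not given: they have to be found in the camera images.
- plate: Dark steel base plate, 170 x 140 x 10 mm, screwed down; origin on the table, plate from x -80 to +90, y -70 to +70 mm. On it stands a split gearbox housing: blue half fixed on the -x side, aluminium cover on the +x side, each 45 mm thick (x), 116 mm long (y), top 72 mm above the table. The seam runs along y, but lies anywhere within 9 mm of plate x = 0 (unmeasured: feel or look).
- slot_left (a point): Nominal middle of the pry slot at the seam's +y end, at housing top, plate x 0, y +43 mm; the true slot lies up to 9 mm to either side in plate x. The slot spans y 30 to 58 mm, is open to the end and goes down to the plate. Cover shut, it is 4 mm wide (2 mm cut from each half) up to 67 mm above the table, then flares as a flat V to 26 mm wide at the top (72 mm).
- slot_right (a point): The same for the slot at the seam's -y end, plate y -43 mm.
- bridge (a point): Middle of the top of the blue lug, 42 x 50 mm, 80 mm above the table, that bridges the middle of the seam so that the wedge cannot enter there. It is part of the blue half, and shares the unmeasured x offset.
- cover (a joint): Opening of the seam at its middle (plate y = 0), m: 0 shut, grows as the cover moves along plate +x; starts at 0.3 to 2 mm, stop at 22 mm. The cover sits on press-fit dowels at plate y +30 and -30 mm; each resists with about 14 N and stays where it is left. Pushed at one end, the cover pivots about the far dowel.
- cover_turn (a joint): Skew of the cover on the base, in rad, positive anticlockwise seen from above. The gap at plate position y is cover - cover_turn * y, so positive means that the -y end is further open. Starts within 0.03 either way. Beyond 0.09 the dowels would be scored.
- wedge: Steel wedge, 0.2 to 0.3 kg, orange handle. Origin at the tip, z up the handle. Greased blade 16 mm wide in y; thickness (x) grows evenly on both faces from 2 mm at the tip to 16 mm at 45 mm, then 16 mm up to 60. Collar 30 x 30 mm from 60 to 66 mm; handle 20 (x) by 26 mm (y) from 66 to 112 mm: grip it 90 mm above the tip, across x. Its x must lie along plate x, either way round.
- stand: Wooden block 70 x 70 x 70 mm, fixed to the table; origin at its underside, z up. A square well 22 x 22 mm in the middle of its top takes the wedge's blade, tip down; the wedge hangs by its collar on the block's top, tip 10 mm above the table. The wedge starts there, turned as the stand is.
- mug: White mug, 91 mm tall; leave it alone.
- tape_measure: Yellow and black tape measure, 36 x 79 x 69 mm; leave it alone.
- bolt1: Steel bolt standing on its head, 60 mm tall; leave it alone.

How it is judged (in metres and radians):
On the way, in this order (a step that is already met when the one before it is completed fails the run):
1. the wedge is lifted out of its stand (z of wedge in the frame of stand above 0.075 m), for 0.2 s.
2. the cover is parted about 10 mm, evenly (value of joint cover above 0.009 m and value of joint cover_turn between -0.05 and 0.05 rad), for 0.2 s.
At the end, for the whole second after the job is handed in: The seam's middle stands 9 to 16 mm open with the cover skewed less than 0.05 rad; the wedge is back in its stand, upright within 0.1 rad, collar down on the block (tip less than 15 mm above the stand's underside, within 8 mm of its axis), released and at rest (all of step 2 and value of joint cover below 0.016 m and horizontal distance between wedge and stand below 0.008 m and z of wedge in the frame of stand below 0.015 m and angle between wedge's own z axis and vertical below 0.1 rad and linear speed of wedge below 0.02 m/s); the robot touches nothing.
It fails at once if the cover goes crooked by more than 0.09 rad (value of joint cover_turn above 0.09 rad or value of joint cover_turn below -0.09 rad).
It fails at once if the wedge and the housing press on each other with more than 40 N, both faces added up (contact force between wedge and plate above 40 N).
It fails at once if the gripper or arm touches the housing (contact force between any of the fingers, the arm and plate above 2 N).
It fails at once if a bystander is moved more than 3 cm (distance of any of mug, tape_measure, bolt1 from where it was at the start of the episode above 0.03 m).
It also fails if it takes over 72 s, if anything falls off the work surface, if the arm or the gripper's body presses on something with over 40 N, if the wrist force passes 120 N, or if a joint passes its speed limit or range.

ROBOT

A 6-joint arm with a two-finger parallel gripper is mounted at the origin on a cart in front of the work surface, level with it; the furniture and walls round the work are solid. World frame = base frame: x ahead of the robot, y to its left, z up, the work surface at z = 0. Lengths are in mm, angles in rad, forces in N, time in s.
With the tool pointing down it reaches from about 300 to 775 mm from the base axis. Payload 14.6 kg.
Tool frame: the origin (TCP) lies between the finger pads; the fingertips stand 19 mm ahead of it and the grasp point (between the pads) is the TCP; z points along the fingers, y is the line along which they close (so a half turn about z gives the same grasp; the last joint's range is limited). The gripper opens to 94 mm and grips with 3 to 60 N. Pads are 16 mm wide; open, the fingers measure 119 mm over their backs; the gripper's body (75 mm by 177 mm) begins 78 mm behind the grasp point.
Start: joints at [-1.369, 0.3, 1.521, -0, 1.321, -0.067], TCP at [146.059, -530.241, 224.446] pointing down, gripper open.
Joint ranges: [-3.03, 3.03], [-0.79, 2.21], [0.23, 2.52], [-1.04, 4.18], [0, 3.07], [-2.55, 2.55]. Speed limits (rad/s): [2.22, 2.22, 2.57, 3.14, 3.14, 3.14].

INTERFACE

Orientations are given as [roll, pitch, yaw] about the fixed x, y, z axes, in that order (R = Rz(yaw) Ry(pitch) Rx(roll)).
In Python, from cell import monitor, imaging, job, find_in, trace gives the robot as it stands. The module is installed in compiled form; this text tells all that it offers.
- The arm moves only by the tool arm_command, never from a script. Its argument "steps" is a list of rows, each a list of 5 numbers: the opening, from 0 (shut) to 1 (fully open), then the shift along the tool's x, y, z in mm, then the turn about the tool's z in degrees. In form: [[gripper, dx, dy, dz, turn], ...]. A call has 1 to 20 rows; each row is the pose to reach, as a shift and turn from the pose commanded when the call began, along the tool's axes at that moment; what a row does not reach only later rows make up. A row lasts 1/8 s, in which the tool goes at most 62.5 mm and 10.7 degrees, less where a joint would pass 70% of its speed; a pose out of reach is approached as far as the arm can. A call with a gripper value outside its range is refused whole. The fingers move at their own pace and stop on an object; "force" is the grip in N (left out, the last holds). Time passes only in rows, so rows that repeat a pose let the fingers close. It gives the time, the measured TCP pose, the force, the opening and the grip force at its end, in the units of the state.
- monitor.read_state(): the state, without advancing time (a new reading comes with each control period).
- imaging.camera(name): name is "side" or "top"; returns a dict with "img" (384x512x3 uint8, red, green, blue), "mtx" (3x3 intrinsics, pixels), "view" (4x4, takes a point from world to camera coordinates). Camera axes: x right, y down, z forward; pixel columns grow to the right and rows downward; lengths in mm; the calibration is good to about 2 mm. A picture is of the moment at which its call begins. There is no depth.
- job.sign_off(): hands the job in; it is judged then, once.
Trained networks look in a picture, given as the dict that the camera call returned (one of the last four; its "shot" number tells which), for a name from the list of things; names that differ only in an ending like _2 or _b are one class to them, and where a whole thing is asked for, a point or a joint stands for the part that bears it (a point fixed in the world has none). Each returns a list of dicts, best first, with "p" (0 to 1); they miss things now and then, are a little off and sometimes report something else, mostly with a low value. They report only what shows in the picture. A call takes as long as a camera call.
- find_in(picture, target): "rect" ([centre column, centre row, width, height] in pixels, round what is visible of it).
- trace(picture, target): "region" (384x512 bool, what is visible of it) and "rect" ([centre column, centre row, width, height] in pixels, round what is visible of it).
The state is a dict: "clock": time; "joints": joint angles; "qd": joint speeds; "effort": joint torques, N m; "eef_pos": TCP position; "eef_rot": TCP orientation; "wrist_force": force on the tool from outside, world axes, zero at the start; "moment": the same for the moment, N m; "finger_gap": finger opening in mm; "finger_force": force on a finger pad.
Only numpy, scipy, OpenCV 4.12 (cv2) and the standard library are available. Lean on these libraries where they do the work, as an engineer would, in place of code of your own. Each camera call takes 0.05 s, during which the arm holds its last target. There are 200 camera calls.

## Working session

There is one attempt and no reset: what is moved stays moved. The work goes in short steps, Python scripts to look and compute and a tool call to move; the robot and the scene stay as the last step left them, time stands still between calls to the robot, and variables do not carry over. Pictures are saved under pics/ and viewed, at most 10 in all, crops included, and the job is handed in when it is done.

Besides the shell and the picture viewer there is one more tool, called after ">>>" by a JSON object that holds its "name" and its "arguments". arm_command: Moves the arm, as the interface text tells. Its arguments: {"type":"object","properties":{"steps":{"type":"array","items":{"type":"array","items":{"type":"number"}}},"force":{"type":"number"}},"required":["steps"]}

```bash
mkdir -p pics; cat > h.py <<'E'
import numpy as np, cv2
from cell import monitor, imaging, job, find_in, trace
def shot(n,f=None):
    c=imaging.camera(n)
    if f: cv2.imwrite('pics/'+f,c['img'][:,:,::-1])
    return c
def proj(c,P):
    P=np.atleast_2d(P).astype(float); q=(c['view'][:3,:3]@P.T).T+c['view'][:3,3]
    u=(c['mtx']@q.T).T; return u[:,:2]/u[:,2:]
def ray(c,px,z):
    R=c['view'][:3,:3];t=c['view'][:3,3]; o=-R.T@t
    d=R.T@np.linalg.inv(c['mtx'])@np.array([px[0],px[1],1.]); return o+d*(z-o[2])/d[2]
E
python3 - <<'E'
from h import *
s=monitor.read_state();print(s)
a=shot('top','t1.png');b=shot('side','s1.png')
for c in(a,b):
    print(c['mtx'].tolist(),np.round(-c['view'][:3,:3].T@c['view'][:3,3]),np.round(c['view'][:3,:3],2).tolist())
    for n in['plate','bridge','cover','wedge','stand','mug','tape_measure','bolt1']:
        print(n,[(round(r['p'],2),np.round(r['rect']).tolist()) for r in find_in(c,n)[:2]])
E
```

```text
{'clock': 0.0, 'joints': array([-1.36860010e+00,  3.00439611e-01,  1.52154985e+00, -2.50241324e-05,
        1.32067258e+00, -6.66244043e-02]), 'qd': array([-8.36670885e-04, -8.34969201e-05,  1.71766737e-03, -5.27332490e-05,
       -5.05471656e-04, -6.01337213e-04]), 'effort': array([-3.67568151e-03, -5.31814563e+01, -3.52741063e+01,  7.06866989e-02,
        2.43681466e-02, -1.27103090e-04]), 'eef_pos': array([ 146.01063933, -530.03439744,  223.91679537]), 'eef_rot': array([-3.14052402e+00, -4.70096679e-05,  2.68826813e-01]), 'wrist_force': array([ 0.4805436 , -0.05351372,  0.2949787 ]), 'moment': array([-0.03655576,  0.0076258 , -0.0092412 ]), 'finger_force': 0.0, 'finger_gap': 94.06799343356256}
[[420.551005107288, 0.0, 257.85998755600207], [0.0, 420.551005107288, 190.90479467055277], [0.0, 0.0, 1.0]] [ 479.  212. 1037.] [[0.0, -1.0, 0.01], [-1.0, -0.0, -0.06], [0.06, -0.01, -1.0]]
plate [(0.78, [343.0, 198.0, 68.0, 75.0])]
bridge [(0.6, [342.0, 195.0, 69.0, 76.0])]
cover [(0.62, [344.0, 191.0, 56.0, 30.0])]
wedge [(0.69, [226.0, 238.0, 14.0, 14.0]), (0.58, [342.0, 197.0, 70.0, 75.0])]
stand [(0.9, [226.0, 237.0, 41.0, 45.0])]
mug [(0.83, [143.0, 263.0, 52.0, 39.0])]
tape_measure [(0.76, [269.0, 186.0, 34.0, 20.0]), (0.3, [227.0, 238.0, 38.0, 41.0])]
bolt1 [(0.42, [324.0, 142.0, 15.0, 13.0]), (0.4, [343.0, 198.0, 70.0, 76.0])]
[[394.9898069530539, 0.0, 253.00839816259247], [0.0, 394.9898069530539, 189.93084433281774], [0.0, 0.0, 1.0]] [ 455. -469.  592.] [[0.99, -0.14, -0.01], [-0.1, -0.6, -0.79], [0.1, 0.78, -0.61]]
plate [(0.63, [266.0, 281.0, 112.0, 91.0])]
bridge []
cover [(0.67, [269.0, 274.0, 44.0, 69.0])]
wedge [(0.85, [198.0, 165.0, 15.0, 27.0]), (0.35, [264.0, 282.0, 112.0, 93.0])]
stand [(0.86, [199.0, 188.0, 43.0, 38.0])]
mug [(0.85, [175.0, 142.0, 34.0, 46.0]), (0.35, [271.0, 270.0, 47.0, 74.0])]
tape_measure [(0.72, [259.0, 212.0, 17.0, 41.0])]
bolt1 [(0.66, [324.0, 251.0, 9.0, 28.0])]
```

View pics/t1.png

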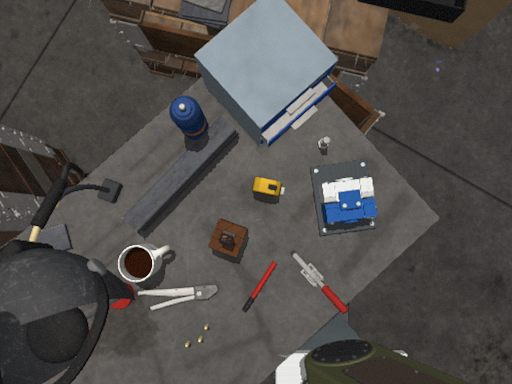

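View pics/s1.png

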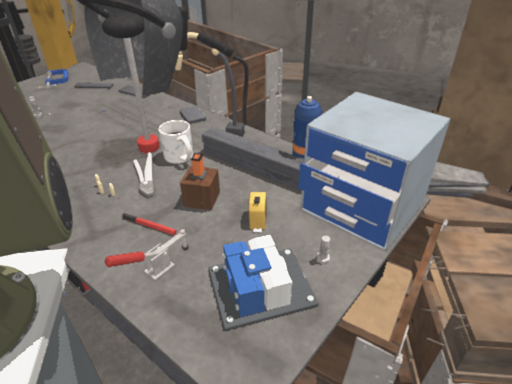

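The top view shows the plate near (343,198) with the cover (white) on the far, +x side, and the stand with the wedge near (228,238). The side view shows the stand at (199,188) and the housing at (260,275). Next I'll zoom in.

```bash
python3 - <<'E'
from h import *
a=shot('top');b=shot('side')
np.savez('cal.npz',ta=a['img'],tb=b['img'])
def crop(c,x,y,w,h,s): 
    return cv2.resize(c['img'][y:y+h,x:x+w,::-1],None,fx=s,fy=s,interpolation=cv2.INTER_CUBIC)
A=crop(a,300,150,86,98,6)[:560]; B=crop(a,200,210,56,56,5)
im=np.zeros((590,800,3),np.uint8); im[:A.shape[0],:A.shape[1]]=A; im[:280,520:800]=B
C=crop(b,175,145,50,70,4);im[300:580,520:720]=C
cv2.imwrite('pics/c1.png',im)
cv2.imwrite('pics/c2.png',crop(b,205,225,115,100,6.5)[:600,:800])
for c,n in((a,'plate'),(b,'plate'),(a,'stand'),(b,'stand'),(a,'wedge'),(b,'wedge')):
    r=trace(c,n)
    if r: np.save(f"m_{n}_{'a' if c is a else 'b'}.npy",r[0]['region']); print(n,r[0]['p'],r[0]['rect'],r[0]['region'].sum(),np.round(cv2.minAreaRect(np.argwhere(r[0]['region'])[:,::-1].astype(np.float32))[2],1))
import pickle;pickle.dump([{k:c[k] for k in('img','mtx','view')} for c in(a,b)],open('ab.pkl','wb'))
E
```

```text
plate 0.8 [341.9, 196.1, 69.5, 80.1] 4027 81.9
plate 0.62 [264.9, 280.7, 112.2, 94.0] 6896 76.0
stand 0.83 [199.6, 190.1, 38.6, 37.6] 1274 90.0
wedge 0.66 [224.8, 237.5, 14.7, 15.8] 171 18.4
wedge 0.87 [199.6, 166.2, 12.9, 26.2] 297 86.6
```

View pics/c1.png

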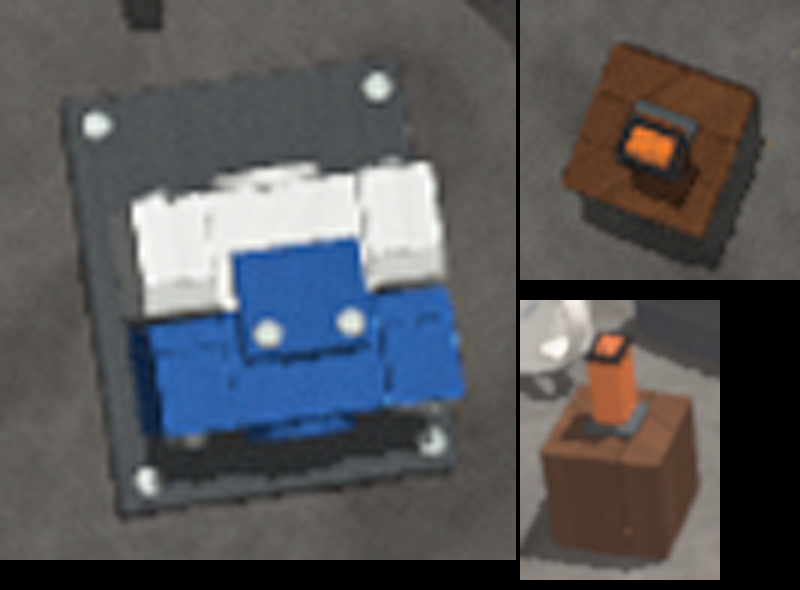

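View pics/c2.png

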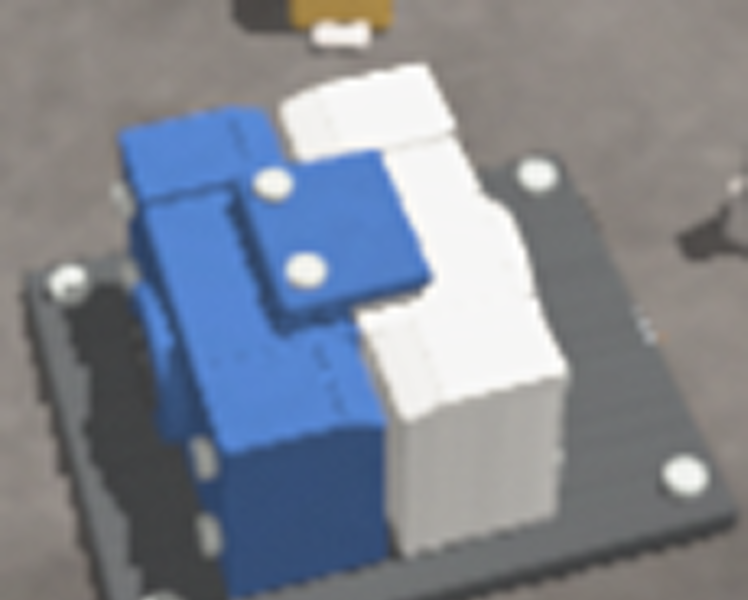

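```bash
cat > fit.py <<'E'
from h import *; import pickle
from scipy.optimize import least_squares
a,b=pickle.load(open('ab.pkl','rb'))
def px(l,ox,oy,x0,y0,s): return (np.array(l,float)-[ox,oy]+.5)/s-.5+[x0,y0]
def W(p,L): 
    L=np.array(L,float);c,s=np.cos(p[2]),np.sin(p[2])
    return np.c_[p[0]+c*L[:,0]-s*L[:,1],p[1]+s*L[:,0]+c*L[:,1],L[:,2]]
T=lambda l:px(l,0,0,300,150,6); S=lambda l:px(l,0,0,205,225,6.5)
pt=[(90,70,10),(90,-70,10),(-80,70,10),(-80,-70,10)]
t=T([(65,100),(398,62),(122,517),(450,470)])
ps=[(90,-70,10),(90,70,10),(-80,70,10)]; s=S([(735,515),(565,155),(25,268)])
lug=np.array([(21,25,80),(21,-25,80),(-21,-25,80),(-21,25,80)],float)
lt=T([(232,253),(358,240),(368,345),(243,360)]); ls=S([(380,150),(432,272),(285,310),(240,180)])
bl=np.array([(-45,58,72),(-45,-58,72)],float); bs=S([(120,130),(222,452)])
def f(p,sep=False):
    o=np.array([p[3],0,0])
    r=[proj(a,W(p,pt))-t,proj(b,W(p,ps))-s,proj(a,W(p,lug+o))-lt,proj(b,W(p,lug+o))-ls,proj(b,W(p,bl+o))-bs]
    return r if sep else np.vstack(r).ravel()
r=least_squares(f,[480,20,0,0],loss='soft_l1');print('plate',np.round(r.x,3))
for q in f(r.x,True):print(np.round(q,1).tolist())
P=r.x
q=[(35,35,70),(35,-35,70),(-35,-35,70),(-35,35,70)]
t2=px([(620,43),(760,92),(705,235),(565,183)],520,0,200,210,5); s2=px([(580,385),(693,398),(662,465),(543,455)],520,300,175,145,4)
g=lambda p:np.vstack([proj(a,W(p,q))-t2,proj(b,W(p,q))-s2]).ravel()
r=least_squares(g,[400,280,-.3],loss='soft_l1');print('stand',np.round(r.x,3),np.round(g(r.x),1))
# handle top
print('handle top top-cam',ray(a,px([(651,146)],520,0,200,210,5)[0],122))
# seam from top pic
c,s_=np.cos(P[2]),np.sin(P[2])
for x in [(180,283),(180,347),(410,268),(415,322)]:
    w=ray(a,T([x])[0],72)[:2]-P[:2]; print('V edge plate xy',c*w[0]+s_*w[1],-s_*w[0]+c*w[1])
E
python3 fit.py
```

```text
plate [ 5.22458e+02 -5.43500e+00  1.26000e-01 -3.33600e+00]
[[-0.2, 0.3], [0.6, -0.3], [-0.7, -0.3], [1.5, 0.4]]
[[0.7, 0.1], [-0.3, -0.4], [-0.2, 0.0]]
[[-0.4, -0.0], [0.3, -0.5], [1.1, 0.2], [0.3, 0.4]]
[[0.2, -1.3], [0.7, 0.5], [-0.7, -0.0], [-1.0, -1.1]]
[[0.6, -0.4], [-0.1, -0.0]]
stand [ 4.32274e+02  2.72130e+02 -2.43000e-01] [ -2.6   0.4  -1.   -1.9   2.5  -0.7   0.8   2.2  28.1   1.9  -5.5  16.7
 -29.   -1.6   8.  -16.9]
handle top top-cam [431.40694139 273.7201455  122.        ]
V edge plate xy 8.801173604371801 43.858363117066084
V edge plate xy -15.514036039763972 47.1193886254667
V edge plate xy 3.7184593114485613 -44.665580985157526
V edge plate xy -17.052577744033805 -43.699914807559246
```

```bash
sed -i 's/s2=px(\[.*\],520,300/s2=px([(693,398),(662,465),(543,455),(580,385)],520,300/; s/\[400,280,-.3\]/[430,272,-.37]/' fit.py; python3 fit.py | grep -A3 stand
```

```text
stand [ 4.31876e+02  2.72098e+02 -3.41000e-01] [-0.7 -0.4  0.   0.1  0.6  0.5 -0.2  0.5  0.8 -0.4  0.1  0.8 -0.4 -0.1
  0.4 -0.1]
handle top top-cam [431.40694139 273.7201455  122.        ]
V edge plate xy 8.801173604371801 43.858363117066084
```

>>> {"name": "arm_command", "arguments": {"steps": [[1,46,-37,0,-6],[1,92,-73,0,-12],[1,138,-110,0,-18],[1,184,-147,0,-24],[1,230,-183,0,-30],[1,276,-220,0,-36],[1,322,-256,0,-42],[1,365,-293,0,-48],[1,378,-333,0,-55],[1,391,-374,0,-55],[1,403,-414,0,-55],[1,415,-455,0,-55],[1,428,-495,5,-55],[1,440,-535,10,-55],[1,452,-576,16,-55],[1,464,-616,22,-55],[1,477,-657,28,-55],[1,489,-697,34,-55],[1,489,-697,34,-55],[1,489,-697,34,-55]]}}

```text
clock: 3.8
eef_pos: [432.4, 271.2, 190.5]
eef_rot: [-3.142, 0.0, 1.229]
wrist_force: [-0.5, -0.8, -0.4]
finger_gap: 94.2
finger_force: 0.0
```

```bash
cat >> h.py <<'E'
def to(x,y,z,yaw=None):
    s=monitor.read_state(); p=s['eef_pos'];ps=s['eef_rot'][2];d=np.array([x,y])-p[:2];c,q=np.cos(ps),np.sin(ps)
    print('t',round(s['clock'],2),'pos',np.round(p,1),'rot',np.round(s['eef_rot'],3),'F',np.round(s['wrist_force'],1),'M',np.round(s['moment'],2),'gap',round(s['finger_gap'],1))
    print('shift',round(c*d[0]+q*d[1],1),round(q*d[0]-c*d[1],1),round(p[2]-z,1),'turn',None if yaw is None else round(-np.degrees(yaw-ps),1))
E
python3 - <<'E'
from h import *
to(431.9,272.1,100,-.341+np.pi/2)
b=shot('side');a=shot('top','t2.png')
cv2.imwrite('pics/s2.png',cv2.resize(b['img'][60:240,110:310,::-1],None,fx=4,fy=4)[:600])
E
```

```text
t 3.8 pos [432.4 271.2 190.5] rot [-3.142  0.     1.229] F [-0.5 -0.8 -0.4] M [-0.1  -0.09 -0.05] gap 94.2
shift 0.7 -0.7 90.5 turn -0.0
```

View pics/s2.png

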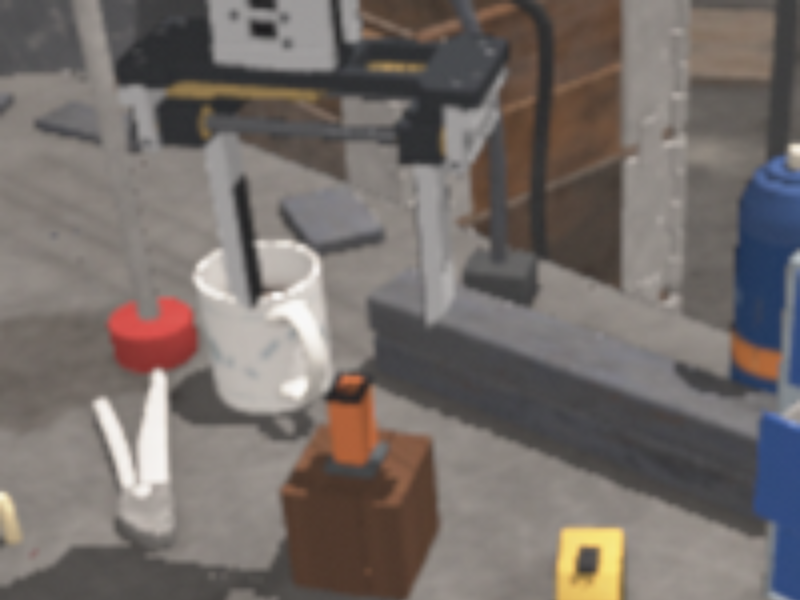

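The gripper sits squarely above the wedge, whose orange handle is at (350,420) in the crop, and its fingers will close across the handle's x. I'll go down and grip.

>>> {"name": "arm_command", "arguments": {"steps": [[1,1,-1,30,0],[1,1,-1,55,0],[1,1,-1,75,0],[1,1,-1,85,0],[1,1,-1,90,0],[1,1,-1,90,0],[0,1,-1,90,0],[0,1,-1,90,0],[0,1,-1,90,0],[0,1,-1,90,0],[0,1,-1,90,0],[0,1,-1,90,0],[0,1,-1,90,0],[0,1,-1,90,0]], "force": 50}}

```text
clock: 5.65
eef_pos: [431.7, 272.9, 100.4]
eef_rot: [-3.141, 0.0, 1.229]
wrist_force: [-1.3, 0.5, 0.3]
finger_gap: 19.5
finger_force: 50.0
```

```bash
python3 -c "
from h import *
to(431.9,272.1,100,-.341+np.pi/2)"
```

```text
t 5.65 pos [431.7 272.9 100.4] rot [-3.141  0.     1.229] F [-1.3  0.5  0.3] M [ 0.05  0.25 -0.  ] gap 19.5
shift -0.7 0.5 0.4 turn -0.1
```

>>> {"name": "arm_command", "arguments": {"steps": [[0,0,0,-10,0],[0,0,0,-30,0],[0,0,0,-60,0],[0,0,0,-90,0],[0,0,0,-110,0],[0,0,0,-110,0],[0,0,0,-110,0]]}}

```text
clock: 6.52
eef_pos: [431.5, 272.7, 209.6]
eef_rot: [-3.141, 0.001, 1.229]
wrist_force: [-0.4, -0.8, -2.1]
finger_gap: 20.0
finger_force: 50.0
```

```bash
cat >> h.py <<'E'
PL=(522.5,-5.4,.126)
def plate(x,y):
    c,s=np.cos(PL[2]),np.sin(PL[2]); return PL[0]+c*x-s*y, PL[1]+s*x+c*y
def inplate():
    s=monitor.read_state();p=s['eef_pos'];d=p[:2]-PL[:2];c,q=np.cos(PL[2]),np.sin(PL[2]);f=s['wrist_force']
    print('t',round(s['clock'],2),'plate xy',round(c*d[0]+q*d[1],2),round(-q*d[0]+c*d[1],2),'tipz',round(p[2]-90,2),'Fplate',np.round([c*f[0]+q*f[1],-q*f[0]+c*f[1],f[2]],2),'M',np.round(s['moment'],2),'rot',np.round(s['eef_rot'],3))
E
python3 -c "
from h import *
print(plate(-3.3,43),plate(-3.3,-43))
to(*plate(-3.3,44),170,.126+np.pi/2);inplate()
a=shot('top');b=shot('side')
cv2.imwrite('pics/s3.png',cv2.resize(b['img'][30:230,120:320,::-1],None,fx=3,fy=3))"
```

```text
(np.float64(513.8224854141824), np.float64(36.84441667975691)) (np.float64(524.6298361094591), np.float64(-48.47381801218513))
t 6.53 pos [431.5 272.7 209.6] rot [-3.141e+00  1.000e-03  1.229e+00] F [-0.4 -0.8 -2.1] M [-0.04 -0.05  0.02] gap 20.0
shift -193.7 156.2 39.6 turn -26.8
t 6.53 plate xy -55.37 287.32 tipz 119.63 Fplate [-0.46 -0.78 -2.1 ] M [-0.04 -0.05  0.02] rot [-3.141e+00  1.000e-03  1.229e+00]
```

View pics/s3.png

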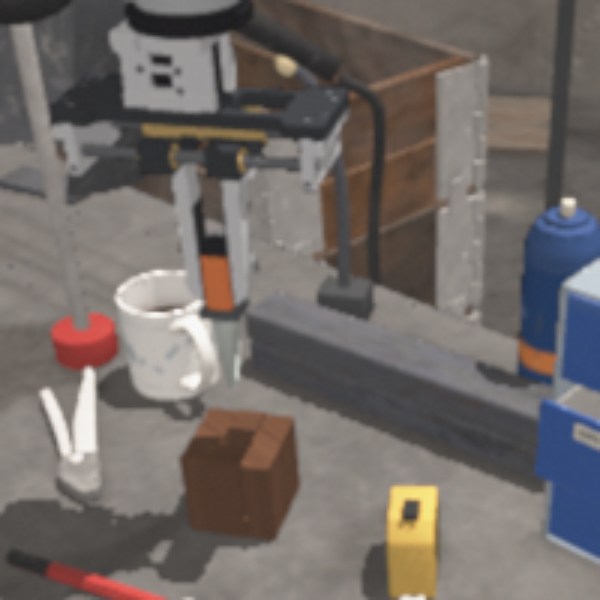

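The wedge is out and hangs straight in the gripper, tip at about (228,380), with the stand's well empty. Moving above the left slot.

>>> {"name": "arm_command", "arguments": {"steps": [[0,-32,26,0,-4.5],[0,-65,52,0,-9],[0,-97,78,0,-13.5],[0,-129,104,0,-18],[0,-161,130,0,-22.5],[0,-180,145,0,-26.8],[0,-193.7,156.2,0,-26.8],[0,-193.7,156.2,15,-26.8],[0,-193.7,156.2,30,-26.8],[0,-193.7,156.2,38,-26.8],[0,-193.7,156.2,38,-26.8],[0,-193.7,156.2,38,-26.8]]}}

```text
clock: 8.12
eef_pos: [514.1, 38.3, 172.8]
eef_rot: [3.141, 0.0, 1.697]
wrist_force: [-0.5, 0.4, -1.7]
finger_gap: 19.6
finger_force: 50.0
```

```bash
python3 -c "
from h import *
to(*plate(-3.3,44),170,.126+np.pi/2);inplate()
a=shot('top');b=shot('side')
A=cv2.resize(a['img'][150:250,290:390,::-1],None,fx=4,fy=4);B=cv2.resize(b['img'][210:310,210:310,::-1],None,fx=4,fy=4,interpolation=2)
cv2.imwrite('pics/s4.png',np.hstack([A,B]))"
```

```text
t 8.12 pos [514.1  38.3 172.8] rot [3.141 0.    1.697] F [-0.5  0.4 -1.7] M [-0.05 -0.09 -0.04] gap 19.6
shift -0.4 -0.5 2.8 turn -0.0
t 8.12 plate xy -2.82 44.36 tipz 82.82 Fplate [-0.43  0.47 -1.67] M [-0.05 -0.09 -0.04] rot [3.141 0.    1.697]
```

View pics/s4.png

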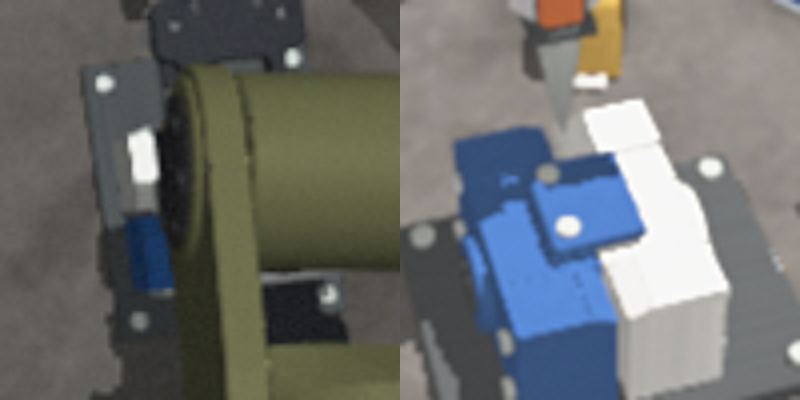

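The side crop shows the tip at (567,130), just above the seam behind the lug, as planned. Tool x is plate y and tool y is plate x, so I'll feel down gently.

>>> {"name": "arm_command", "arguments": {"steps": [[0,0,-0.5,5,0],[0,0,-0.5,9,0],[0,0,-0.5,12,0],[0,0,-0.5,14,0],[0,0,-0.5,15,0],[0,0,-0.5,15,0]]}}

```text
clock: 8.98
eef_pos: [513.5, 38.0, 157.4]
eef_rot: [-3.142, -0.0, 1.697]
wrist_force: [-0.7, 0.4, -2.1]
finger_gap: 19.6
finger_force: 50.0
```

```bash
python3 -c "
from h import *
inplate()"
```

```text
t 8.97 plate xy -3.52 44.15 tipz 67.43 Fplate [-0.64  0.52 -2.1 ] M [-0.05 -0.05  0.01] rot [-3.142 -0.     1.697]
```

>>> {"name": "arm_command", "arguments": {"steps": [[0,0,0,0.5,0],[0,0,0,1,0],[0,0,0,1.5,0],[0,0,0,2,0],[0,0,0,2,0]]}}

```text
clock: 9.6
eef_pos: [513.4, 37.9, 155.4]
eef_rot: [-3.141, -0.0, 1.696]
wrist_force: [-2.1, -0.2, -2.1]
finger_gap: 19.8
finger_force: 50.0
```

```bash
python3 -c "
from h import *
inplate()"
```

```text
t 9.6 plate xy -3.63 44.14 tipz 65.36 Fplate [-2.12  0.08 -2.13] M [-0.12  0.4   0.  ] rot [-3.141 -0.     1.696]
```

>>> {"name": "arm_command", "arguments": {"steps": [[0,0,-0.7,0,0],[0,0,-0.7,1,0],[0,0,-0.7,2,0],[0,0,-0.7,2,0]]}}

```text
clock: 10.1
eef_pos: [512.8, 37.8, 153.4]
eef_rot: [-3.142, 0.0, 1.696]
wrist_force: [-0.1, -0.0, -2.3]
finger_gap: 19.7
finger_force: 50.0
```

```bash
python3 -c "
from h import *
inplate()"
```

```text
t 10.1 plate xy -4.21 44.12 tipz 63.36 Fplate [-0.08 -0.02 -2.28] M [-0.03 -0.05 -0.04] rot [-3.142  0.     1.696]
```

>>> {"name": "arm_command", "arguments": {"steps": [[0,0,-0.4,0,0],[0,0,-0.8,0,0],[0,0,-1.2,0,0],[0,0,-1.2,0,0]]}}

```text
clock: 10.6
eef_pos: [511.6, 37.7, 153.5]
eef_rot: [3.142, -0.0, 1.696]
wrist_force: [0.2, -0.2, -1.5]
finger_gap: 20.0
finger_force: 50.0
```

```bash
python3 -c "
from h import *
inplate()"
```

```text
t 10.6 plate xy -5.43 44.12 tipz 63.48 Fplate [ 0.16 -0.25 -1.53] M [-0.04 -0.05  0.03] rot [ 3.142 -0.     1.696]
```

>>> {"name": "arm_command", "arguments": {"steps": [[0,0,-0.4,0,0],[0,0,-0.8,0,0],[0,0,-1.0,0,0],[0,0,-1.0,0,0]]}}

```text
clock: 11.1
eef_pos: [511.0, 37.6, 153.6]
eef_rot: [3.14, 0.0, 1.696]
wrist_force: [4.1, 1.0, -2.7]
finger_gap: 19.6
finger_force: 50.0
```

```bash
python3 -c "
from h import *
inplate()"
```

```text
t 11.1 plate xy -6.05 44.11 tipz 63.64 Fplate [ 4.24  0.5  -2.74] M [ 0.16 -1.27  0.  ] rot [3.14  0.    1.696]
```

>>> {"name": "arm_command", "arguments": {"steps": [[0,0,-0.4,0,0],[0,0,-0.8,0,0],[0,0,-1.0,0,0],[0,0,-1.0,0,0]]}}

```text
clock: 11.6
eef_pos: [510.6, 37.5, 153.9]
eef_rot: [3.139, 0.0, 1.696]
wrist_force: [8.0, 1.2, -4.5]
finger_gap: 19.6
finger_force: 50.0
```

```bash
python3 -c "
from h import *
inplate()"
```

```text
t 11.6 plate xy -6.43 44.09 tipz 63.91 Fplate [ 8.06  0.18 -4.48] M [ 0.31 -2.35 -0.02] rot [3.139 0.    1.696]
```

>>> {"name": "arm_command", "arguments": {"steps": [[0,0,2,0,0],[0,0,2.2,1.5,0],[0,0,2.5,3,0],[0,0,2.8,4.5,0],[0,0,3.1,6,0],[0,0,3.5,7.5,0],[0,0,3.9,9,0],[0,0,4.3,10.5,0],[0,0,4.8,12,0],[0,0,4.8,12,0]]}}

```text
clock: 12.85
eef_pos: [513.4, 38.0, 141.2]
eef_rot: [-3.139, -0.0, 1.697]
wrist_force: [-5.9, -1.6, 2.8]
finger_gap: 19.8
finger_force: 50.0
```

```bash
python3 -c "
from h import *
inplate()"
```

```text
t 12.85 plate xy -3.53 44.16 tipz 51.16 Fplate [-6.05 -0.86  2.82] M [-0.28  1.63 -0.03] rot [-3.139 -0.     1.697]
```

>>> {"name": "arm_command", "arguments": {"steps": [[0,0,-1,-1,0],[0,0,-1.2,-5,0],[0,0,-1.7,-12,0],[0,0,-2.2,-22,0],[0,0,-2.2,-33,0],[0,-20,-2.2,-34,0],[0,-45,-2.2,-34,0],[0,-70,-2.2,-34,0],[0,-88,-2.2,-34,0],[0,-88,-2.2,-28,0],[0,-88,-2.2,-22,0],[0,-88,-2.2,-18,0],[0,-88,-2.2,-16,0],[0,-88,-2.2,-15,0],[0,-88,-2.2,-14,0],[0,-88,-2.2,-14,0]]}}

```text
clock: 14.85
eef_pos: [523.4, -49.5, 155.5]
eef_rot: [3.141, 0.0, 1.696]
wrist_force: [0.8, 0.7, -2.4]
finger_gap: 19.6
finger_force: 50.0
```

```bash
python3 -c "
from h import *
inplate()"
```

```text
t 14.85 plate xy -4.69 -43.86 tipz 65.55 Fplate [ 0.9   0.62 -2.44] M [ 0.08 -0.44  0.  ] rot [3.141 0.    1.696]
```

>>> {"name": "arm_command", "arguments": {"steps": [[0,0,0.6,0,0],[0,0,0.6,1,0],[0,0,0.6,2,0],[0,0,0.6,2,0]]}}

```text
clock: 15.35
eef_pos: [523.8, -49.5, 153.4]
eef_rot: [-3.142, -0.0, 1.696]
wrist_force: [0.9, 0.8, -2.2]
finger_gap: 19.7
finger_force: 50.0
```

```bash
python3 -c "
from h import *
inplate()"
```

```text
t 15.35 plate xy -4.25 -43.87 tipz 63.36 Fplate [ 0.97  0.67 -2.24] M [-0.03 -0.19 -0.  ] rot [-3.142 -0.     1.696]
```

>>> {"name": "arm_command", "arguments": {"steps": [[0,0,0.5,0,0],[0,0,1,0,0],[0,0,1,0,0]]}}

```text
clock: 15.72
eef_pos: [524.8, -49.3, 153.4]
eef_rot: [-3.141, -0.0, 1.697]
wrist_force: [-0.4, -0.0, -3.5]
finger_gap: 19.5
finger_force: 50.0
```

```bash
python3 -c "
from h import *
inplate()"
```

```text
t 15.72 plate xy -3.25 -43.86 tipz 63.43 Fplate [-0.42  0.03 -3.53] M [-0.06 -0.12 -0.01] rot [-3.141 -0.     1.697]
```

>>> {"name": "arm_command", "arguments": {"steps": [[0,0,0.5,0,0],[0,0,1,0,0],[0,0,1,0,0]]}}

```text
clock: 16.1
eef_pos: [525.4, -49.3, 153.3]
eef_rot: [-3.14, -0.0, 1.696]
wrist_force: [-4.7, -1.3, 0.0]
finger_gap: 20.0
finger_force: 50.0
```

```bash
python3 -c "
from h import *
inplate()"
```

```text
t 16.1 plate xy -2.66 -43.87 tipz 63.33 Fplate [-4.87 -0.69  0.04] M [-0.25  1.31  0.01] rot [-3.14  -0.     1.696]
```

>>> {"name": "arm_command", "arguments": {"steps": [[0,0,0.5,0,0],[0,0,1,0,0],[0,0,1,0,0]]}}

```text
clock: 16.48
eef_pos: [525.7, -49.2, 153.2]
eef_rot: [-3.138, -0.0, 1.697]
wrist_force: [-10.2, -1.7, 3.6]
finger_gap: 19.7
finger_force: 50.0
```

```bash
python3 -c "
from h import *
inplate()"
```

```text
t 16.48 plate xy -2.29 -43.86 tipz 63.23 Fplate [-10.29  -0.41   3.61] M [-0.43  2.47  0.01] rot [-3.138 -0.     1.697]
```

>>> {"name": "arm_command", "arguments": {"steps": [[0,0,0.0,1.5,0],[0,0,0.0,3,0],[0,0,0.1,4.5,0],[0,0,0.2,6,0],[0,0,0.3,7.5,0],[0,0,0.4,9,0],[0,0,0.5,10.5,0],[0,0,0.7,12,0],[0,0,0.9,13.5,0],[0,0,1.1,15,0],[0,0,1.2,16.5,0],[0,0,1.3,18,0],[0,0,1.3,18.5,0],[0,0,1.3,18.5,0]]}}

```text
clock: 18.23
eef_pos: [527.0, -49.1, 134.7]
eef_rot: [-3.138, -0.0, 1.697]
wrist_force: [-9.4, -1.7, 3.8]
finger_gap: 19.5
finger_force: 50.0
```

```bash
python3 -c "
from h import *
inplate()"
```

```text
t 18.23 plate xy -1.06 -43.94 tipz 44.73 Fplate [-9.53 -0.49  3.75] M [-0.5   2.44  0.08] rot [-3.138 -0.     1.697]
```

>>> {"name": "arm_command", "arguments": {"steps": [[0,0,-1.2,-1,0],[0,0,-1.5,-6,0],[0,0,-2.5,-14,0],[0,0,-3.5,-26,0],[0,0,-4,-40,0],[0,15,-4,-40,0],[0,40,-4,-40,0],[0,65,-4,-40,0],[0,88,-4,-40,0],[0,88,-4,-34,0],[0,88,-4,-26,0],[0,88,-4,-20,0],[0,88,-4,-16,0],[0,88,-4,-16,0]]}}

```text
clock: 19.98
eef_pos: [513.0, 37.6, 150.6]
eef_rot: [-3.141, -0.0, 1.696]
wrist_force: [0.0, -0.6, -1.8]
finger_gap: 19.7
finger_force: 50.0
```

```bash
python3 -c "
from h import *
inplate()"
```

```text
t 19.98 plate xy -4.0 43.87 tipz 60.64 Fplate [-0.05 -0.59 -1.84] M [ 0.01 -0.09 -0.01] rot [-3.141 -0.     1.696]
```

>>> {"name": "arm_command", "arguments": {"steps": [[0,0,0.3,2,0],[0,0,0.7,4,0],[0,0,1.0,6,0],[0,0,1.3,8,0],[0,0,1.5,9.5,0],[0,0,1.8,11,0],[0,0,2.1,12.5,0],[0,0,2.4,14,0],[0,0,2.7,15.5,0],[0,0,3.0,17,0],[0,0,3.3,18.5,0],[0,0,3.5,20,0],[0,0,3.7,21.5,0],[0,0,3.9,23,0],[0,0,3.9,24,0],[0,0,3.9,24,0]]}}

```text
clock: 21.98
eef_pos: [515.7, 38.3, 126.6]
eef_rot: [-3.138, -0.0, 1.697]
wrist_force: [-9.4, 0.4, 2.1]
finger_gap: 19.5
finger_force: 50.0
```

```bash
python3 -c "
from h import *
inplate()"
```

```text
t 21.98 plate xy -1.23 44.21 tipz 36.58 Fplate [-9.31  1.61  2.15] M [-0.27  2.15  0.01] rot [-3.138 -0.     1.697]
```

>>> {"name": "arm_command", "arguments": {"steps": [[0,0,-1.3,-2,0],[0,0,-1.5,-8,0],[0,0,-1.8,-18,0],[0,0,-1.8,-32,0],[0,0,-1.8,-48,0],[0,-15,-1.8,-48,0],[0,-40,-1.8,-48,0],[0,-65,-1.8,-48,0],[0,-88,-1.8,-48,0],[0,-88,-1.8,-42,0],[0,-88,-1.8,-34,0],[0,-88,-1.8,-26,0],[0,-88,-1.8,-20,0],[0,-88,-1.8,-20,0]]}}

```text
clock: 23.72
eef_pos: [526.0, -48.9, 146.4]
eef_rot: [-3.141, -0.0, 1.697]
wrist_force: [0.6, 0.2, -2.4]
finger_gap: 19.4
finger_force: 50.0
```

```bash
python3 -c "
from h import *
inplate()"
```

```text
t 23.73 plate xy -2.0 -43.56 tipz 56.44 Fplate [ 0.65  0.1  -2.44] M [ 0.01 -0.14 -0.07] rot [-3.141 -0.     1.697]
```

>>> {"name": "arm_command", "arguments": {"steps": [[0,0,0.3,2,0],[0,0,0.6,4,0],[0,0,0.9,6,0],[0,0,1.2,8,0],[0,0,1.5,9.5,0],[0,0,1.8,11,0],[0,0,2.1,12.5,0],[0,0,2.4,14,0],[0,0,2.7,15.5,0],[0,0,3.0,17,0],[0,0,3.3,18.5,0],[0,0,3.5,20,0],[0,0,3.7,21.5,0],[0,0,3.9,23,0],[0,0,4.1,24.5,0],[0,0,4.3,26,0],[0,0,4.5,27.5,0],[0,0,4.5,28.5,0],[0,0,4.5,28.5,0]]}}

```text
clock: 26.1
eef_pos: [529.5, -48.8, 118.1]
eef_rot: [-3.138, -0.0, 1.697]
wrist_force: [-9.3, -2.6, 2.7]
finger_gap: 19.9
finger_force: 50.0
```

```bash
python3 -c "
from h import *
inplate()"
```

```text
t 26.1 plate xy 1.44 -43.94 tipz 28.09 Fplate [-9.56 -1.42  2.68] M [-0.6   2.18  0.04] rot [-3.138 -0.     1.697]
```

>>> {"name": "arm_command", "arguments": {"steps": [[0,0,-1.3,-2,0],[0,0,-1.6,-8,0],[0,0,-2.5,-18,0],[0,0,-3.5,-36,0],[0,0,-4.7,-56,0],[0,15,-4.7,-56,0],[0,40,-4.7,-56,0],[0,65,-4.7,-56,0],[0,88,-4.7,-56,0],[0,88,-4.7,-48,0],[0,88,-4.7,-38,0],[0,88,-4.7,-30,0],[0,88,-4.7,-24,0],[0,88,-4.7,-24,0]]}}

```text
clock: 27.85
eef_pos: [514.8, 37.8, 141.9]
eef_rot: [-3.141, -0.0, 1.696]
wrist_force: [0.2, 0.1, -1.8]
finger_gap: 19.6
finger_force: 50.0
```

```bash
python3 -c "
from h import *
inplate()"
```

```text
t 27.85 plate xy -2.18 43.86 tipz 51.93 Fplate [ 0.22  0.12 -1.78] M [ 0.04 -0.05 -0.01] rot [-3.141 -0.     1.696]
```

>>> {"name": "arm_command", "arguments": {"steps": [[0,0,0.3,2,0],[0,0,0.6,4,0],[0,0,0.9,6,0],[0,0,1.2,8,0],[0,0,1.5,9.5,0],[0,0,1.8,11,0],[0,0,2.1,12.5,0],[0,0,2.4,14,0],[0,0,2.7,15.5,0],[0,0,3.0,17,0],[0,0,3.3,18.5,0],[0,0,3.5,20,0],[0,0,3.7,21.5,0],[0,0,3.9,23,0],[0,0,4.1,24.5,0],[0,0,4.3,26,0],[0,0,4.3,26,0]]}}

```text
clock: 29.98
eef_pos: [517.8, 38.6, 115.8]
eef_rot: [-3.137, -0.0, 1.697]
wrist_force: [-9.9, -0.8, 1.6]
finger_gap: 19.8
finger_force: 50.0
```

```bash
python3 -c "
from h import *
inplate()"
```

```text
t 29.98 plate xy 0.87 44.22 tipz 25.83 Fplate [-9.93  0.44  1.57] M [-0.35  2.12 -0.02] rot [-3.137 -0.     1.697]
```

>>> {"name": "arm_command", "arguments": {"steps": [[0,0,-1.3,-2,0],[0,0,-1.5,-8,0],[0,0,-1.5,-18,0],[0,0,-1.5,-36,0],[0,0,-1.5,-58,0],[0,-15,-1.5,-58,0],[0,-40,-1.5,-58,0],[0,-65,-1.5,-58,0],[0,-88,-1.5,-58,0],[0,-88,-1.5,-48,0],[0,-88,-1.5,-38,0],[0,-88,-1.5,-28,0],[0,-88,-1.5,-20,0],[0,-88,-1.5,-14,0],[0,-88,-1.5,-14,0]]}}

```text
clock: 31.85
eef_pos: [528.6, -48.7, 130.1]
eef_rot: [-3.141, -0.0, 1.697]
wrist_force: [-0.0, -0.1, -1.5]
finger_gap: 19.7
finger_force: 50.0
```

```bash
python3 -c "
from h import *
inplate()"
```

```text
t 31.85 plate xy 0.65 -43.7 tipz 40.05 Fplate [-0.03 -0.08 -1.52] M [ 0.   -0.07 -0.01] rot [-3.141 -0.     1.697]
```

>>> {"name": "arm_command", "arguments": {"steps": [[0,0,0.0,2,0],[0,0,0.0,4,0],[0,0,0.3,6,0],[0,0,0.7,8,0],[0,0,1.0,10,0],[0,0,1.3,11,0],[0,0,1.6,11.8,0],[0,0,1.9,11.8,0],[0,0,2.2,11.8,0],[0,0,2.2,11.8,0]]}}

```text
clock: 33.1
eef_pos: [529.6, -48.7, 118.3]
eef_rot: [-3.138, -0.0, 1.696]
wrist_force: [-11.1, -2.5, 2.8]
finger_gap: 19.5
finger_force: 50.0
```

```bash
python3 -c "
from h import *
inplate()"
```

```text
t 33.1 plate xy 1.58 -43.89 tipz 28.31 Fplate [-11.36  -1.07   2.85] M [-0.43  2.48  0.09] rot [-3.138 -0.     1.696]
```

>>> {"name": "arm_command", "arguments": {"steps": [[0,0,-1.3,0,0],[0,0,-1.9,0,0],[0,0,-2.5,0,0],[0,0,-2.5,0,0]]}}

```text
clock: 33.6
eef_pos: [528.9, -48.8, 118.8]
eef_rot: [3.14, 0.0, 1.696]
wrist_force: [2.0, 0.4, -3.2]
finger_gap: 19.6
finger_force: 50.0
```

```bash
python3 -c "
from h import *
inplate()"
```

```text
t 33.6 plate xy 0.91 -43.9 tipz 28.84 Fplate [ 2.    0.13 -3.17] M [ 0.14 -0.75 -0.  ] rot [3.14  0.    1.696]
```

Both walls check out, with the gap about 10.6 mm at right and 11.4 mm at left. Withdrawing and returning to the stand.

>>> {"name": "arm_command", "arguments": {"steps": [[0,0,0.6,-2,0],[0,0,0.6,-8,0],[0,0,0.6,-20,0],[0,0,0.6,-45,0],[0,0,0.6,-70,0],[0,0,0.6,-92,0],[0,0,0.6,-92,0]]}}

```text
clock: 34.48
eef_pos: [529.7, -48.9, 212.6]
eef_rot: [3.138, 0.001, 1.696]
wrist_force: [0.6, -0.3, -2.8]
finger_gap: 19.5
finger_force: 50.0
```

```bash
python3 -c "
from h import *
to(431.7,272.9,210,1.229);inplate()"
```

```text
t 34.48 pos [529.7 -48.9 212.6] rot [3.138e+00 1.000e-03 1.696e+00] F [ 0.6 -0.3 -2.8] M [-0.04 -0.11  0.  ] gap 19.5
shift 331.5 -56.8 2.6 turn 26.8
t 34.48 plate xy 1.63 -44.06 tipz 122.62 Fplate [ 0.53 -0.4  -2.79] M [-0.04 -0.11  0.  ] rot [3.138e+00 1.000e-03 1.696e+00]
```

>>> {"name": "arm_command", "arguments": {"steps": [[0,33,-6,0,2.5],[0,66,-11,0,5],[0,110,-19,0,9],[0,155,-27,0,13],[0,200,-34,0,17],[0,245,-42,0,21],[0,285,-49,0,25],[0,315,-54,0,26.8],[0,331.5,-57,0,26.8],[0,331.5,-57,0,26.8],[0,331.5,-57,0,26.8]]}}

```text
clock: 35.85
eef_pos: [431.3, 272.1, 210.5]
eef_rot: [-3.142, 0.0, 1.228]
wrist_force: [0.3, -0.4, -1.7]
finger_gap: 19.9
finger_force: 50.0
```

```bash
python3 -c "
from h import *
to(431.7,272.7,100.4,1.229)
a=shot('top');b=shot('side')
A=cv2.resize(a['img'][150:250,290:390,::-1],None,fx=4,fy=4);B=cv2.resize(b['img'][70:220,125:275,::-1],None,fx=400/150,fy=400/150,interpolation=2)
cv2.imwrite('pics/s5.png',np.hstack([A,B]))"
```

```text
t 35.85 pos [431.3 272.1 210.5] rot [-3.142  0.     1.228] F [ 0.3 -0.4 -1.7] M [-0.03 -0.01  0.06] gap 19.9
shift 0.7 0.2 110.1 turn -0.0
```

View pics/s5.png

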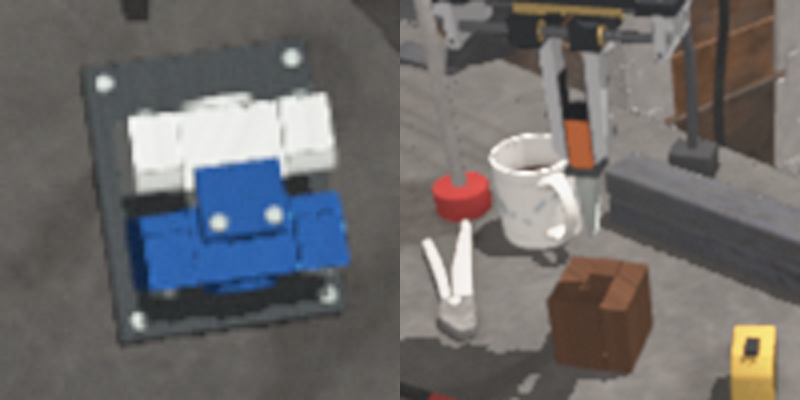

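The seam now shows an even dark gap on both sides of the lug, around (160,200) and (310,185), and the wedge hangs straight over the stand. Lowering.

>>> {"name": "arm_command", "arguments": {"steps": [[0,0.7,0.2,20,0],[0,0.7,0.2,35,0],[0,0.7,0.2,45,0],[0,0.7,0.2,55,0],[0,0.7,0.2,70,0],[0,0.7,0.2,85,0],[0,0.7,0.2,98,0],[0,0.7,0.2,104,0],[0,0.7,0.2,107,0],[0,0.7,0.2,107,0]]}}

```text
clock: 37.2
eef_pos: [431.5, 273.6, 103.8]
eef_rot: [3.141, -0.0, 1.229]
wrist_force: [-0.7, 0.5, -2.1]
finger_gap: 19.7
finger_force: 50.0
```

```bash
python3 -c "
from h import *
to(431.7,272.7,100.4,1.229)"
```

```text
t 37.2 pos [431.5 273.6 103.8] rot [ 3.141 -0.     1.229] F [-0.7  0.5 -2.1] M [-0.02 -0.04 -0.03] gap 19.7
shift -0.8 0.5 3.4 turn -0.0
```

>>> {"name": "arm_command", "arguments": {"steps": [[0,0,0,1,0],[0,0,0,2,0],[0,0,0,3,0],[0,0,0,3,0],[0,0,0,3,0]]}}

```text
clock: 37.83
eef_pos: [431.4, 273.6, 100.7]
eef_rot: [3.142, -0.0, 1.229]
wrist_force: [-0.4, -0.7, -1.1]
finger_gap: 19.6
finger_force: 50.0
```

```bash
python3 -c "
from h import *
to(431.7,272.7,100.4,1.229)"
```

```text
t 37.83 pos [431.4 273.6 100.7] rot [ 3.142 -0.     1.229] F [-0.4 -0.7 -1.1] M [-0.08 -0.08  0.04] gap 19.6
shift -0.7 0.5 0.3 turn -0.0
```

Barely touching now. I'll lower 0.5 mm more, open, and rise.

>>> {"name": "arm_command", "arguments": {"steps": [[0,0,0,0.5,0],[0,0,0,0.5,0],[0.4,0,0,0.5,0],[1,0,0,0.5,0],[1,0,0,0.5,0],[1,0,0,0.5,0],[1,0,0,0.5,0],[1,0,0,0.5,0],[1,0,0,-15,0],[1,0,0,-40,0],[1,0,0,-75,0],[1,0,0,-110,0],[1,0,0,-130,0],[1,0,0,-130,0],[1,0,0,-130,0]]}}

```text
clock: 39.7
eef_pos: [431.1, 273.4, 230.1]
eef_rot: [-3.141, 0.001, 1.229]
wrist_force: [0.3, -0.1, -1.6]
finger_gap: 94.0
finger_force: 0.0
```

```bash
python3 -c "
from h import *
to(431.7,272.7,100.4,1.229)
a=shot('top');b=shot('side')
A=cv2.resize(a['img'][150:250,290:390,::-1],None,fx=4,fy=4);B=cv2.resize(b['img'][120:220,150:250,::-1],None,fx=4,fy=4,interpolation=2)
cv2.imwrite('pics/s6.png',np.hstack([A,B]))"
```

```text
t 39.7 pos [431.1 273.4 230.1] rot [-3.141e+00  1.000e-03  1.229e+00] F [ 0.3 -0.1 -1.6] M [-0.06 -0.04 -0.01] gap 94.0
shift -0.4 0.8 129.7 turn -0.0
```

View pics/s6.png

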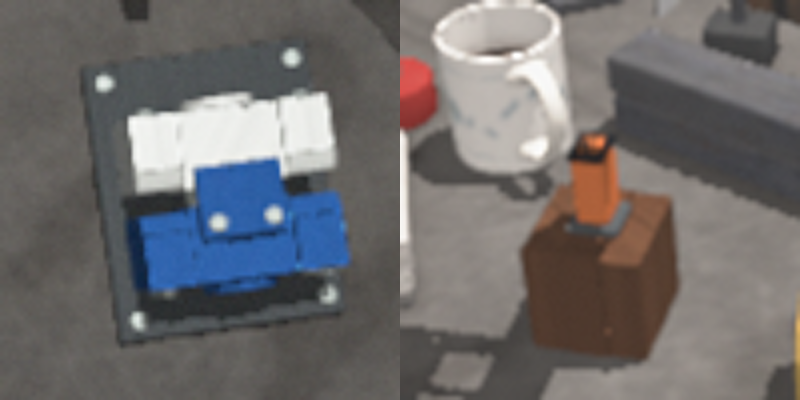

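The wedge stands upright in its stand with the collar down on the block (595,215), the gripper is clear, and the cover is evenly parted. Handing in.

```bash
python3 -c "
from h import *
print(job.sign_off())"
```

```text
the job is handed in; nothing more can be done
None
```

I handed the job in at about 40 s: the cover is parted about 11 mm (11.4 mm at the left slot and 10.6 mm at the right, by feel), sideways push stayed near 11 N, the wedge is back upright in its stand, and the hand-in gave no verdict.

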